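Load the tool magazine from the setup stand in the same order

TASK

The toolholders for the next job stand in the plywood setup stand in the order in which the CNC router will fetch them; move all four into the aluminium magazine rail, each into the pocket with the same number counted from the left, so that the pocket that matches the empty place of the stand stays empty too. Seat each one fully, upright with its flange down on the pocket's rim. Do not knock the toolholders or their cutters against one another, and leave the wrench, chuck key, pliers and tape measure where they lie.

Things in the scene. Friction and masses are not known exactly. Their poses are not given: they have to be found in the camera images.
- tool_straight: straight cutter: loose steel holder, 0.25 kg. From below: knob (34 mm under the flange), taper 10 mm widening to 22, flange 34 mm dia. (z 0 to 10 mm), 30 mm neck, round collet nut 34 mm dia. (z 13 to 33, rounded off above 27); grip this 34 mm from before and behind the row. On top a slim 10 mm rod to z 59. Origin: on the axis at the flange's underside; z up, any yaw
- tool_vee: V-groove cutter: loose steel holder, 0.25 kg. From below: knob (34 mm under the flange), taper 10 mm widening to 22, flange 34 mm dia. (z 0 to 10 mm), 30 mm neck, round collet nut 34 mm dia. (z 13 to 33, rounded off above 27); grip this 34 mm from before and behind the row. On top a 24 mm cone, tip up, to z 57. Origin: on the axis at the flange's underside; z up, any yaw
- tool_round: round-over cutter: loose steel holder, 0.25 kg. From below: knob (34 mm under the flange), taper 10 mm widening to 22, flange 34 mm dia. (z 0 to 10 mm), 30 mm neck, round collet nut 34 mm dia. (z 13 to 33, rounded off above 27); grip this 34 mm from before and behind the row. On top a flared 28 mm disc under a 14 mm bearing, to z 58. Origin: on the axis at the flange's underside; z up, any yaw
- tool_surfacing: surfacing cutter: loose steel holder, 0.25 kg. From below: knob (34 mm under the flange), taper 10 mm widening to 22, flange 34 mm dia. (z 0 to 10 mm), 30 mm neck, round collet nut 34 mm dia. (z 13 to 33, rounded off above 27); grip this 34 mm from before and behind the row. On top a flat 30 mm disc, 3 dark inserts, to z 51. Origin: on the axis at the flange's underside; z up, any yaw
- sleeve_straight: fixed black plastic sleeve in the stand that holds the straight cutter at the start (which of the five places differs each time). Rim 42 mm across, bore 26 mm at the mouth. Origin: centre of the rim, where its toolholder's origin then lies; axes as the stand's
- sleeve_vee: fixed black plastic sleeve in the stand that holds the V-groove cutter at the start (which of the five places differs each time). Rim 42 mm across, bore 26 mm at the mouth. Origin: centre of the rim, where its toolholder's origin then lies; axes as the stand's
- sleeve_round: fixed black plastic sleeve in the stand that holds the round-over cutter at the start (which of the five places differs each time). Rim 42 mm across, bore 26 mm at the mouth. Origin: centre of the rim, where its toolholder's origin then lies; axes as the stand's
- sleeve_surfacing: fixed black plastic sleeve in the stand that holds the surfacing cutter at the start (which of the five places differs each time). Rim 42 mm across, bore 26 mm at the mouth. Origin: centre of the rim, where its toolholder's origin then lies; axes as the stand's
- stand: fixed plywood setup stand, 56 x 245 mm, 40 mm high. Five sleeves in a row, four with a toolholder: x = 0, y = +90, +45, 0, -45, -90 mm (first to fifth, left to right seen from the robot), rims at z = 40 mm. Origin: centre of the underside, z up, x away from the robot; turned up to 0.2 rad
- magazine: fixed aluminium rail left or right of the stand, 56 x 245 mm. Five empty black pockets like the sleeves, bore 26 mm, over 34 mm deep: x = 0, y = +90, +45, 0, -45, -90 mm (first to fifth, left to right), rims at z = 40 mm; a seated holder's origin is at the rim, 2 mm sideways play; tapers enter some mm off centre. Origin: centre of underside, z up, x away from the robot; turned up to 0.2 rad
- wrench: bystander: adjustable wrench, 177 x 38 x 11 mm, lying on the bench; origin under its middle
- key: bystander: T-shaped drill chuck key, 63 x 52 x 18 mm, lying on the bench; origin under its middle
- pliers: bystander: pliers with red handles, 166 x 58 x 14 mm, lying on the bench; origin under its middle
- tape: bystander: yellow tape measure, 93 x 41 x 64 mm, standing on the bench; origin under its middle
Things that resemble listed ones, but are neither listed nor needed, are in the scene too. What is shaped like the tool_surfacing but orange is not meant.

How it is judged:
By the outcome, as a careful person would: the job done as asked, in the order asked, and still so for the second after the job is handed in, with the robot touching nothing.
It also fails if it takes over 93 s, if anything falls off the work surface, if the arm or the gripper's body presses on something with over 40 N, if the wrist force passes 120 N, or if a joint passes its speed limit or range.

ROBOT

A 6-joint arm with a two-finger parallel gripper is mounted at the origin on a cart in front of the work surface, level with it; the furniture and walls round the work are solid. World frame = base frame: x ahead of the robot, y to its left, z up, the work surface at z = 0. Lengths are in mm, angles in rad, forces in N, time in s.
With the tool pointing down it reaches from about 350 to 875 mm from the base axis. Payload 4.2 kg.
Tool frame: the origin (TCP) lies at the very end of the fingers, on their centre line; the grasp point (between the pads) lies 19 mm behind it; z points along the fingers, y is the line along which they close (so a half turn about z gives the same grasp; the last joint's range is limited). The gripper opens to 85 mm and grips with 20 to 120 N. Pads are 22 mm wide; open, the fingers measure 114 mm over their backs; the gripper's body (76 mm by 85 mm) begins 54 mm behind the grasp point. The pads swing forward as they close: fully open they stand 13 mm farther back than shut.
Start: joints at [-0.86, 0.385, 0.008, 0, -1.194, -0.259], TCP at [272.878, -562.261, 231.312] pointing down, gripper open.
Joint ranges: [-3.14, 3.14], [-1.21, 2.06], [-1.07, 1.41], [-3.16, 2.05], [-2.99, -0.16], [-3.1, 3.1]. Speed limits (rad/s): [2.79, 2.79, 3.14, 3.14, 3.14, 3.14].

INTERFACE

Orientations are given as a unit quaternion [x, y, z, w].
In Python, from bench import arm, optics gives the robot as it stands. The module is installed in compiled form; this text tells all that it offers.
- The arm moves only by the tool step_arm, never from a script. Its argument "motion" is a list of rows, each an object with "dr": the turn, a rotation vector about the tool's x, y, z in units of 8 degrees (1.0 is 8 degrees), a list of three; "slide": the shift along the tool's x, y, z in mm, a list of three; "jaw": the finger opening in mm, from 0 to 85.4. A call has exactly 8 rows; each row is the pose to reach, as a shift and turn from the pose commanded when the call began, along the tool's axes at that moment; what a row does not reach only later rows make up. A row lasts 1/8 s, in which the tool goes at most 62.5 mm and 10.7 degrees, less where a joint would pass 70% of its speed; a pose out of reach is approached as far as the arm can. A call with a gripper value outside its range is refused whole. The fingers move at their own pace and stop on an object; the grip force is fixed at half the most. Time passes only in rows, so rows that repeat a pose let the fingers close, or fill a call up. It gives the time, the measured TCP pose, the force, the opening and the grip force at its end, in the units of the state.
- arm.read_state(): the state, without advancing time (a new reading comes with each control period).
- optics.get_image(name): name is "scene" or "top"; returns the picture (384x512x3 uint8, blue, green, red); there is no depth.
- optics.camera_info(name): a dict with "camera_matrix" (3x3 intrinsics, pixels), "k1" (the pictures are not rectified: a ray, as slopes to the right and down, at radius r is drawn at 1 + k1 r^2 times it, then the intrinsics apply), "view" (4x4, takes a point from world to camera coordinates). Camera axes: x right, y up, looking along -z (the intrinsics and any distortion apply to the point x, -y, -z); pixel columns grow to the right and rows downward; lengths in mm; the calibration is good to about 2 mm. A picture is of the moment at which its call begins. camera_info takes no time and is no camera call.
- arm.job_done(): hands the job in; it is judged then, once.
The state is a dict: "clock": time; "joints": joint angles; "joint_vel": joint speeds; "joint_efforts": joint torques, N m; "position": TCP position; "ee_rot": TCP orientation; "contact_force": force on the tool from outside, world axes, zero at the start; "wrist_torque": the same for the moment, N m; "gripper_width": finger opening in mm; "grasp_force": force on a finger pad.
Only numpy, scipy, OpenCV 4.12 (cv2) and the standard library are available. Lean on these libraries where they do the work, as an engineer would, in place of code of your own. Each camera call takes 0.05 s, during which the arm holds its last target. There are 200 camera calls.

## Working session

There is one attempt and no reset: what is moved stays moved. The work goes in short steps, Python scripts to look and compute and a tool call to move; the robot and the scene stay as the last step left them, time stands still between calls to the robot, and variables do not carry over. Pictures are saved under pics/ and viewed, at most 14 in all, crops included, and the job is handed in when it is done.

Besides the shell and the picture viewer there is one more tool, called after "Request:" by a JSON object that holds its "method" and its "body", one argument or row to a line. step_arm: Moves the arm, as the interface text tells. Its arguments: {"type":"object","properties":{"motion":{"type":"array","items":{"type":"object","properties":{"dr":{"type":"array","items":{"type":"number"}},"slide":{"type":"array","items":{"type":"number"}},"jaw":{"type":"number"}}}}},"required":["motion"]}

```bash
mkdir -p pics; ls
python3 - <<'E'
from bench import arm, optics
import cv2,numpy as np
print(arm.read_state())
for n in("scene","top"):
    i=optics.get_image(n); cv2.imwrite(f"pics/{n}0.png",i); cv2.imwrite(f"pics/{n}0b.png",cv2.resize(i,(800,600),interpolation=cv2.INTER_CUBIC))
    print(n,optics.camera_info(n))
E
```

```text
pics
{'clock': 0.0, 'joints': array([-8.60402983e-01,  3.85569705e-01,  6.60735890e-03, -5.27591932e-04,
       -1.19400616e+00, -2.58610580e-01]), 'joint_vel': array([-3.64837483e-04,  9.50860718e-04, -9.97442385e-04, -1.00295547e-03,
        8.27076772e-05, -3.81661337e-04]), 'joint_efforts': array([ 1.51458715e-05, -3.92290020e+01,  1.88409805e+01,  4.18629706e+00,
       -4.58412309e-03,  7.48711130e-06]), 'position': array([ 272.62278516, -561.74322627,  230.20218573]), 'ee_rot': array([-2.23880193e-01,  9.74616037e-01,  1.07528943e-03, -2.88900242e-04]), 'contact_force': array([ 0.82836468, -0.82425153, -1.09506069]), 'wrist_torque': array([-0.01145862,  0.03760288,  0.00576895]), 'grasp_force': 0.0, 'gripper_width': 85.42390618143445}
scene {'camera_matrix': array([[379.85921687,   0.        , 254.25462223],
       [  0.        , 379.85921687, 186.22324746],
       [  0.        ,   0.        ,   1.        ]]), 'k1': -0.030529691617538997, 'view': array([[ 6.75293420e-01, -7.37071439e-01, -2.65422450e-02,
        -2.94290172e+02],
       [ 3.66707637e-01,  3.04313003e-01,  8.79158180e-01,
        -2.60221250e+02],
       [-6.39925234e-01, -6.03422978e-01,  4.75790294e-01,
        -6.77615400e+02],
       [ 0.00000000e+00,  0.00000000e+00,  0.00000000e+00,
         1.00000000e+00]])}
top {'camera_matrix': array([[404.24687585,   0.        , 250.15738771],
       [  0.        , 404.24687585, 189.01428021],
       [  0.        ,   0.        ,   1.        ]]), 'k1': 0.007345010515693416, 'view': array([[-1.55991003e-02, -9.99863904e-01,  5.37036196e-03,
         8.02356300e+01],
       [ 9.94983811e-01, -1.49917297e-02,  9.89063439e-02,
        -5.10907072e+02],
       [-9.88123722e-02,  6.88627318e-03,  9.95082255e-01,
        -1.18945466e+03],
       [ 0.00000000e+00,  0.00000000e+00,  0.00000000e+00,
         1.00000000e+00]])}
```

View pics/scene0b.png

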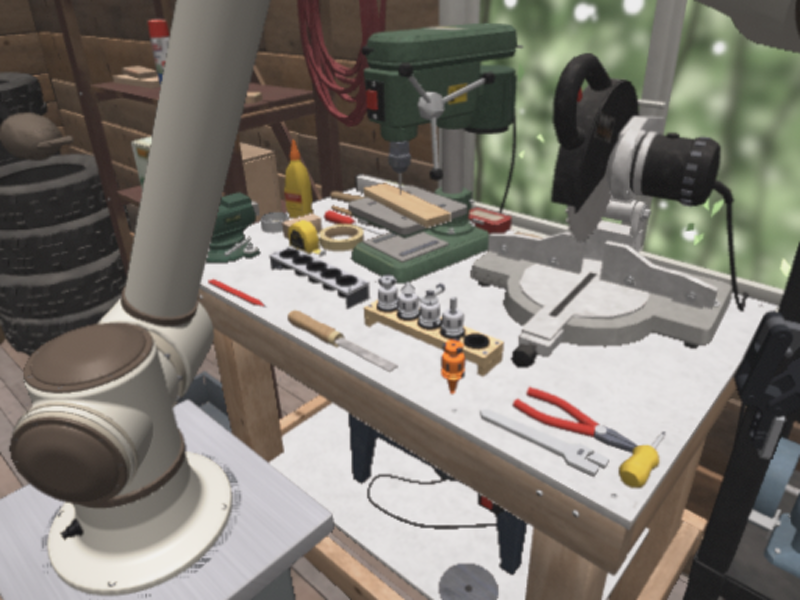

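View pics/top0b.png

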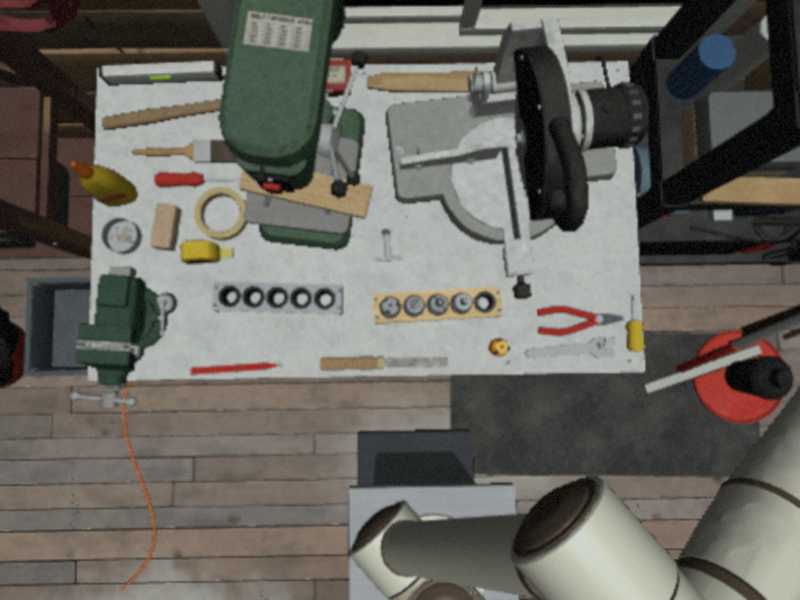

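The top view shows the magazine at about (278,298) and the stand at (437,305), with tools in places 1–4 and the 5th empty. The orange decoy is at (499,347). I'll enlarge both rows.

Run:
```python
import cv2,numpy as np
i=cv2.imread("pics/top0.png")
a=cv2.resize(i[172:212,130:230],None,fx=7,fy=7,interpolation=cv2.INTER_CUBIC)
b=cv2.resize(i[172:212,232:332],None,fx=7,fy=7,interpolation=cv2.INTER_CUBIC)
cv2.imwrite("pics/c1.png",np.vstack([a,b]))
s=cv2.imread("pics/scene0.png")
cv2.imwrite("pics/c2.png",cv2.resize(s[150:260,165:330],None,fx=4.8,fy=4.8,interpolation=cv2.INTER_CUBIC))
```

```text
(no output)
```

View pics/c1.png

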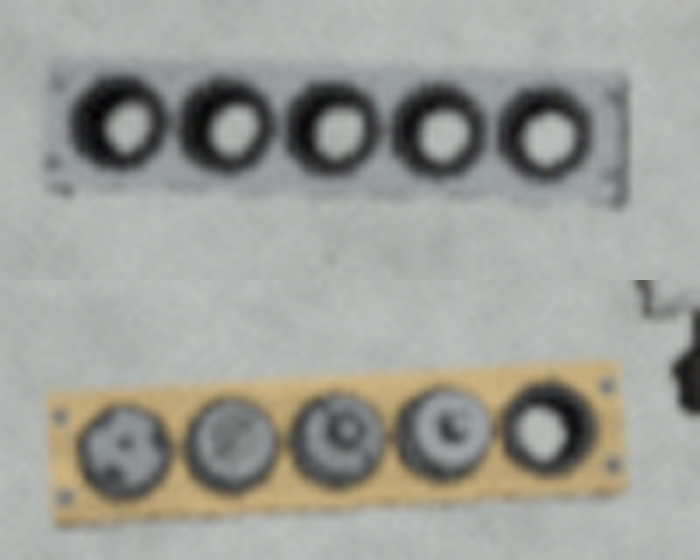

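View pics/c2.png

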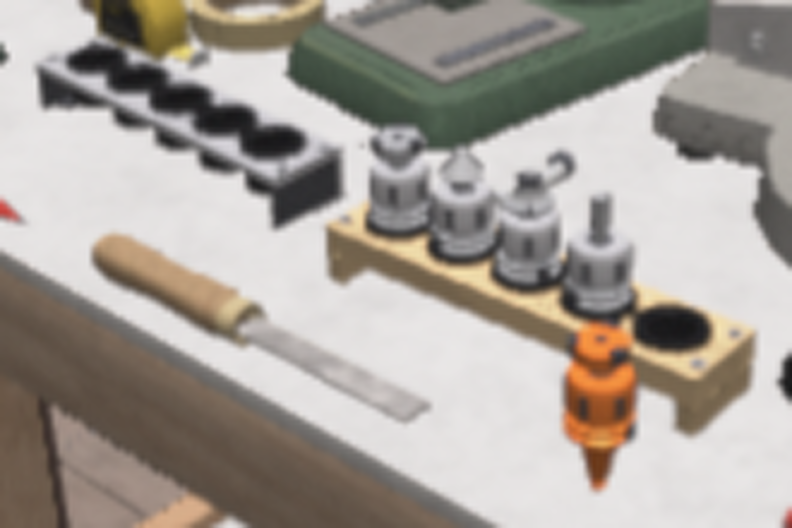

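The crops show magazine rims at about (120,124)…(545,134) in the upper half. In the stand, left to right, are surfacing (3 inserts), V-cone, round-over (bearing), straight rod and an empty place at (549,428−280). All four are steel; the orange one in front is the decoy. The scene camera confirms the order. Next I fit both poses.

```bash
cat > h.py <<'E'
import numpy as np
from bench import arm, optics
from scipy.optimize import least_squares
from scipy.spatial.transform import Rotation as R
def proj(n,P):
    c=optics.camera_info(n);P=np.atleast_2d(P);q=P@c["view"][:3,:3].T+c["view"][:3,3]
    s=np.c_[q[:,0],-q[:,1]]/-q[:,2:];s=s*(1+c["k1"]*(s**2).sum(1,keepdims=True))
    K=c["camera_matrix"];return s*[K[0,0],K[1,1]]+K[:2,2]
def fit(n,local,uv,x0):
    f=lambda p:np.c_[local[:,:2]@np.array([[np.cos(p[2]),np.sin(p[2])],[-np.sin(p[2]),np.cos(p[2])]])+p[:2],local[:,2]]
    r=least_squares(lambda p:(proj(n,f(p))-uv).ravel(),x0);return r.x,r.fun.reshape(-1,2),f
E
python3 - <<'E'
from h import *
Y=[90,45,0,-45,-90]
pk=np.array([[0,y,40] for y in Y],float)
cr=np.array([[28,122.5,39],[28,-122.5,39],[-28,-122.5,39],[-28,122.5,39]])
u=lambda a,ox,oy:(np.array(a,float)+.5)/7-.5+[ox,oy]
m,rm,f=fit("top",pk,u([(119,124),(226,126),(333,129),(439,132),(545,134)],130,172),[600,250,0]);print("mag",m,rm.round(2).tolist());print(f(m)(pk) if 0 else f(m) if 0 else '')
s,rs,f2=fit("top",np.vstack([cr,pk[4:]]),u([(48,397-280),(613,363-280),(627,490-280),(58,524-280),(549,428-280)],232,172),[600,0,0]);print("stand",s,rs.round(2).tolist())
def row(p): return np.array([[p[0]-np.sin(p[2])*y,p[1]+np.cos(p[2])*y] for y in Y])
print(row(m).round(1).tolist(),row(s).round(1).tolist())
# predicted flange+nut check
print(((proj("top",np.c_[row(s),[40]*5])-[232,172]+.5)*7).round(), ((proj("top",np.c_[row(s),[70]*5])-[232,172]+.5)*7).round())
print("scene crop", ((proj("scene",np.c_[np.vstack([row(m),row(s)]),[40]*10])-[165,150]+.5)*4.8).round().tolist())
c=optics.camera_info("top")["view"];print(-c[:3,:3].T@c[:3,3])
print(R.from_quat(arm.read_state()["ee_rot"]).as_matrix().round(3))
E
```

```text
mag [ 5.10926280e+02  2.89106000e+02 -3.96046615e-02] [[0.08, -0.03], [0.01, 0.06], [-0.08, 0.0], [-0.03, -0.06], [0.02, 0.03]]

stand [ 4.92006564e+02 -1.48523350e+01  4.72442104e-02] [[-0.52, -0.26], [0.93, -0.5], [0.44, 0.1], [-0.82, 0.41], [-0.03, 0.21]]
[[514.5, 379.0], [512.7, 334.1], [510.9, 289.1], [509.1, 244.1], [507.4, 199.2]] [[487.8, 75.0], [489.9, 30.1], [492.0, -14.9], [494.1, -59.8], [496.3, -104.8]]
[[125. 176.]
 [232. 170.]
 [338. 163.]
 [443. 157.]
 [549. 150.]] [[126. 171.]
 [234. 164.]
 [343. 157.]
 [452. 150.]
 [560. 144.]]
scene crop [[91.0, 58.0], [131.0, 77.0], [174.0, 97.0], [219.0, 118.0], [266.0, 141.0], [393.0, 218.0], [455.0, 243.0], [521.0, 269.0], [591.0, 297.0], [664.0, 326.0]]
[ 392.06303204   80.75623925 1233.70628201]
[[-0.9   -0.436 -0.001]
 [-0.436  0.9    0.002]
 [ 0.     0.002 -1.   ]]
```

Request:
{"method": "step_arm", "body": {
  "motion": [
    {"dr": [0, 0, -1], "slide": [-39, 40, 0], "jaw": 62},
    {"dr": [0, 0, -2], "slide": [-78, 80, 0], "jaw": 62},
    {"dr": [0, 0, -3], "slide": [-117, 120, 0], "jaw": 62},
    {"dr": [0, 0, -4], "slide": [-156, 160, 0], "jaw": 62},
    {"dr": [0, 0, -5], "slide": [-195, 200, 0], "jaw": 62},
    {"dr": [0, 0, -6], "slide": [-234, 240, 0], "jaw": 62},
    {"dr": [0, 0, -7], "slide": [-273, 280, 0], "jaw": 62},
    {"dr": [0, 0, -8.03], "slide": [-312, 320, 0], "jaw": 62}
  ]
}}

```text
clock: 1.1
position: [413.9, -136.4, 231.2]
ee_rot: [0.71, -0.705, -0.0, -0.0]
contact_force: [1.8, -0.8, -0.5]
gripper_width: 61.7
grasp_force: 0.0
```

Request:
{"method": "step_arm", "body": {
  "motion": [
    {"slide": [-40, -14, 0], "dr": [0, 0, 0], "jaw": 62},
    {"slide": [-85, -30, 10], "dr": [0, 0, 0], "jaw": 62},
    {"slide": [-130, -45, 30], "dr": [0, 0, 0], "jaw": 62},
    {"slide": [-175, -60, 60], "dr": [0, 0, 0], "jaw": 62},
    {"slide": [-211, -74, 90], "dr": [0, 0, 0], "jaw": 62},
    {"slide": [-211, -74, 105], "dr": [0, 0, 0], "jaw": 62},
    {"slide": [-211, -74, 105], "dr": [0, 0, 0], "jaw": 62},
    {"slide": [-211, -74, 105], "dr": [0, 0, 0], "jaw": 62}
  ]
}}

```text
clock: 2.1
position: [487.7, 72.8, 126.9]
ee_rot: [0.708, -0.706, 0.0, -0.0]
contact_force: [-0.2, 0.6, 0.6]
gripper_width: 62.2
grasp_force: 0.0
```

Run:
```python
from h import *
import cv2
s=arm.read_state();print(s["position"],s["joints"].round(2),s["gripper_width"])
i=optics.get_image("scene");cv2.imwrite("pics/s1.png",cv2.resize(i[120:260,150:330],None,fx=4.4,fy=4.2,interpolation=cv2.INTER_CUBIC))
```

```text
[487.65969761  72.80777886 126.8979744 ] [ 0.48  0.27 -0.46  0.   -0.84 -0.48] 62.186777615131795
```

View pics/s1.png

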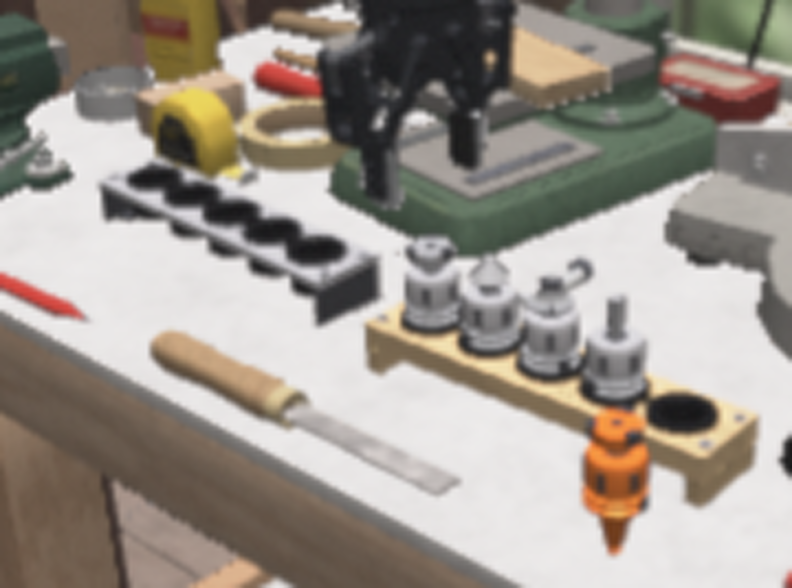

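The fingers hover above tool 1. Tips are at about (386,203) and (468,165), and the surfacing disc's top is at (432,245). I'll check this against the projection.

Run:
```python
from h import *
P=[[487.7+31,72.8,133],[487.7-31,72.8,133],[487.8,75,91],[487.8,75,40],[494.1,-59.8,99]]
print(((proj("scene",P)-[150,120]+.5)*[4.4,4.2]).round(1))
P=[[487.7+31,72.8+4,133],[487.7-31+4,72.8,133]]
print(((proj("scene",P)-[150,120]+.5)*[4.4,4.2]).round(1))
print(((proj("top",[[487.7,72.8,133],[487.8,75,91]]))).round(1))
```

```text
[[458.9 169. ]
 [385.2 202.5]
 [422.9 245.7]
 [426.  316.9]
 [609.2 298.1]]
[[453.9 167.3]
 [390.1 200.2]]
[[250.4 194. ]
 [249.5 195.2]]
```

Request:
{"method": "step_arm", "body": {
  "motion": [
    {"slide": [-1, -1, 25], "dr": [0, 0, 0], "jaw": 62},
    {"slide": [-1, -1, 50], "dr": [0, 0, 0], "jaw": 62},
    {"slide": [-1, -1, 70], "dr": [0, 0, 0], "jaw": 62},
    {"slide": [-1, -1, 80], "dr": [0, 0, 0], "jaw": 62},
    {"slide": [-1, -1, 84], "dr": [0, 0, 0], "jaw": 62},
    {"slide": [-1, -1, 84], "dr": [0, 0, 0], "jaw": 50},
    {"slide": [-1, -1, 84], "dr": [0, 0, 0], "jaw": 41},
    {"slide": [-1, -1, 84], "dr": [0, 0, 0], "jaw": 38}
  ]
}}

```text
clock: 3.15
position: [488.7, 74.2, 42.8]
ee_rot: [0.708, -0.706, 0.0, -0.001]
contact_force: [-0.9, -1.3, 0.8]
gripper_width: 38.0
grasp_force: 0.0
```

Run:
```python
from h import *
import cv2
s=arm.read_state();print(s["position"],s["contact_force"],s["gripper_width"])
i=optics.get_image("scene");a=cv2.resize(i[160:230,220:290],(560,560),interpolation=cv2.INTER_CUBIC)
cv2.imwrite("pics/s2.png",a)
```

```text
[488.68163925  74.15030774  42.83045363] [-0.85892312 -1.31921315  0.81656922] 37.95632800174448
```

View pics/s2.png

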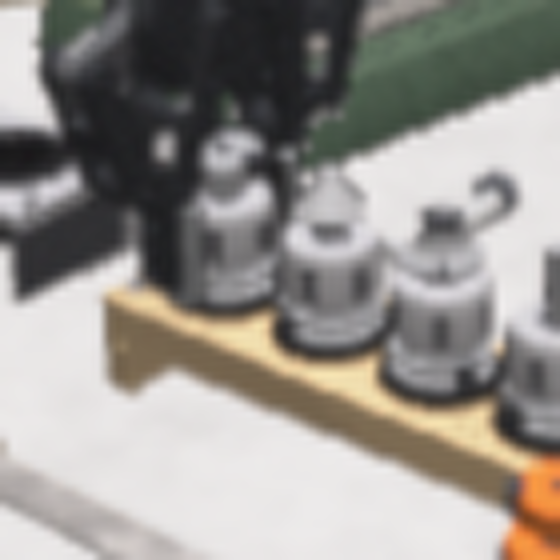

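Request:
{"method": "step_arm", "body": {
  "motion": [
    {"slide": [0, 0, 0], "dr": [0, 0, 0], "jaw": 28},
    {"slide": [0, 0, 0], "dr": [0, 0, 0], "jaw": 28},
    {"slide": [0, 0, 0], "dr": [0, 0, 0], "jaw": 28},
    {"slide": [0, 0, 0], "dr": [0, 0, 0], "jaw": 28},
    {"slide": [0, 0, -10], "dr": [0, 0, 0], "jaw": 28},
    {"slide": [0, 0, -35], "dr": [0, 0, 0], "jaw": 28},
    {"slide": [0, 0, -65], "dr": [0, 0, 0], "jaw": 28},
    {"slide": [0, 0, -75], "dr": [0, 0, 0], "jaw": 28}
  ]
}}

```text
clock: 4.2
position: [488.8, 74.3, 118.7]
ee_rot: [0.708, -0.706, 0.0, -0.001]
contact_force: [-0.3, 1.2, -3.9]
gripper_width: 32.4
grasp_force: 59.9
```

Request:
{"method": "step_arm", "body": {
  "motion": [
    {"slide": [-35, -3, -5], "dr": [0, 0, 0], "jaw": 28},
    {"slide": [-85, -8, -5], "dr": [0, 0, 0], "jaw": 28},
    {"slide": [-140, -13, -5], "dr": [0, 0, 0], "jaw": 28},
    {"slide": [-195, -18, -5], "dr": [0, 0, 0], "jaw": 28},
    {"slide": [-250, -22, -5], "dr": [0, 0, 0], "jaw": 28},
    {"slide": [-290, -25, -5], "dr": [0, 0, 0], "jaw": 28},
    {"slide": [-304, -27, 0], "dr": [0, 0, 0], "jaw": 28},
    {"slide": [-304, -27, 25], "dr": [0, 0, 0], "jaw": 28}
  ]
}}

```text
clock: 5.2
position: [514.9, 379.4, 92.0]
ee_rot: [0.708, -0.706, -0.0, -0.001]
contact_force: [-0.5, -1.0, -3.0]
gripper_width: 32.4
grasp_force: 59.9
```

Run:
```python
from h import *
import cv2
s=arm.read_state();print(s["position"],s["contact_force"],s["gripper_width"])
i=optics.get_image("scene");a=cv2.resize(i[130:200,155:245],(720,560),interpolation=cv2.INTER_CUBIC)
cv2.imwrite("pics/s3.png",a)
p=s["position"]; z=p[2]-2.5
print(((proj("scene",[[p[0],p[1],z],[p[0],p[1],z-34],[p[0],p[1],z+51],[515.5,378.3,40],[512.7,334.1,40]])-[155,130]+.5)*8).round())
```

```text
[514.9364865  379.36717787  92.01503166] [-0.47181296 -1.03641042 -3.04522279] 32.41625112348612
[[217. 142.]
 [227. 221.]
 [202.  19.]
 [234. 256.]
 [299. 289.]]
```

View pics/s3.png

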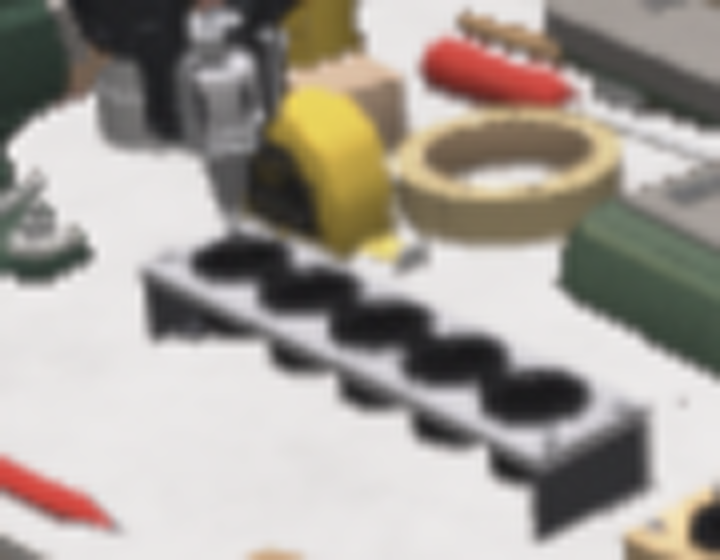

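The knob at (235,232) is directly in line above pocket 1's mouth at (243,257), as predicted, so I lower it.

Request:
{"method": "step_arm", "body": {
  "motion": [
    {"slide": [0.5, -0.5, 8], "dr": [0, 0, 0], "jaw": 28},
    {"slide": [0.5, -0.5, 16], "dr": [0, 0, 0], "jaw": 28},
    {"slide": [0.5, -0.5, 23], "dr": [0, 0, 0], "jaw": 28},
    {"slide": [0.5, -0.5, 29], "dr": [0, 0, 0], "jaw": 28},
    {"slide": [0.5, -0.5, 34], "dr": [0, 0, 0], "jaw": 28},
    {"slide": [0.5, -0.5, 38], "dr": [0, 0, 0], "jaw": 28},
    {"slide": [0.5, -0.5, 41], "dr": [0, 0, 0], "jaw": 28},
    {"slide": [0.5, -0.5, 43], "dr": [0, 0, 0], "jaw": 28}
  ]
}}

```text
clock: 6.25
position: [515.3, 377.6, 49.2]
ee_rot: [0.708, -0.706, 0.0, -0.0]
contact_force: [0.4, 0.3, -2.0]
gripper_width: 32.4
grasp_force: 59.9
```

Request:
{"method": "step_arm", "body": {
  "motion": [
    {"slide": [0, 0, 1], "dr": [0, 0, 0], "jaw": 28},
    {"slide": [0, 0, 2], "dr": [0, 0, 0], "jaw": 28},
    {"slide": [0, 0, 3], "dr": [0, 0, 0], "jaw": 28},
    {"slide": [0, 0, 4], "dr": [0, 0, 0], "jaw": 28},
    {"slide": [0, 0, 5], "dr": [0, 0, 0], "jaw": 28},
    {"slide": [0, 0, 5], "dr": [0, 0, 0], "jaw": 28},
    {"slide": [0, 0, 5], "dr": [0, 0, 0], "jaw": 28},
    {"slide": [0, 0, 5], "dr": [0, 0, 0], "jaw": 28}
  ]
}}

```text
clock: 7.25
position: [515.2, 377.6, 44.4]
ee_rot: [0.708, -0.706, -0.0, -0.0]
contact_force: [0.7, -0.1, -3.6]
gripper_width: 32.5
grasp_force: 59.9
```

Request:
{"method": "step_arm", "body": {
  "motion": [
    {"slide": [0, 0, 1.2], "dr": [0, 0, 0], "jaw": 28},
    {"slide": [0, 0, 1.2], "dr": [0, 0, 0], "jaw": 36},
    {"slide": [0, 0, 1.2], "dr": [0, 0, 0], "jaw": 48},
    {"slide": [0, 0, 1.2], "dr": [0, 0, 0], "jaw": 60},
    {"slide": [0, 0, 0], "dr": [0, 0, 0], "jaw": 62},
    {"slide": [0, 0, -20], "dr": [0, 0, 0], "jaw": 62},
    {"slide": [0, 0, -55], "dr": [0, 0, 0], "jaw": 62},
    {"slide": [0, 0, -80], "dr": [0, 0, 0], "jaw": 62}
  ]
}}

```text
clock: 8.25
position: [515.6, 377.9, 126.0]
ee_rot: [0.708, -0.706, 0.0, -0.001]
contact_force: [-0.8, 0.7, -0.9]
gripper_width: 62.0
grasp_force: 0.0
```

Run:
```python
from h import *
import cv2
s=arm.read_state();print(s["position"],s["contact_force"],s["gripper_width"])
i=optics.get_image("scene");a=cv2.resize(i[130:230,155:295],(784,560),interpolation=cv2.INTER_CUBIC)
cv2.imwrite("pics/s4.png",a)
```

```text
[515.64076476 377.88973938 126.04652749] [-0.80035838  0.6971872  -0.85655867] 61.98340488480763
```

View pics/s4.png

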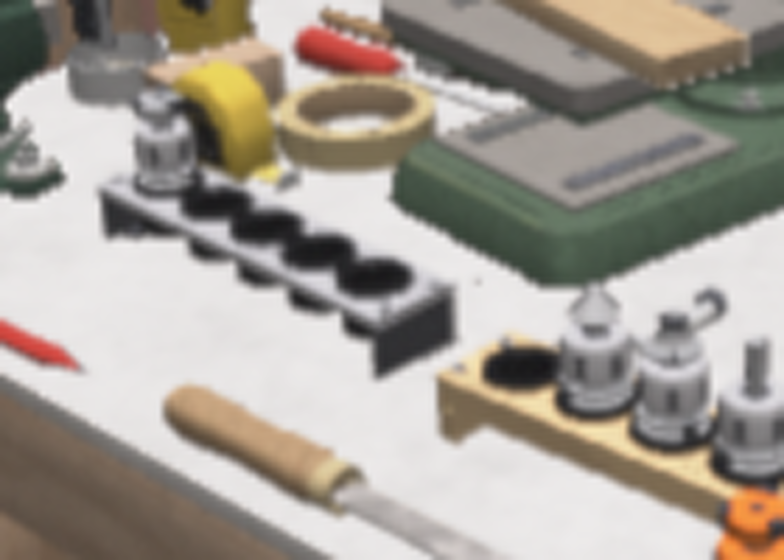

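Tool 1 is seated upright in pocket 1 at (165,150). Next is tool 2.

Request:
{"method": "step_arm", "body": {
  "motion": [
    {"slide": [35, 2, -5], "dr": [0, 0, 0], "jaw": 62},
    {"slide": [90, 6, -5], "dr": [0, 0, 0], "jaw": 62},
    {"slide": [148, 11, -5], "dr": [0, 0, 0], "jaw": 62},
    {"slide": [206, 15, -5], "dr": [0, 0, 0], "jaw": 62},
    {"slide": [264, 19, -5], "dr": [0, 0, 0], "jaw": 62},
    {"slide": [318, 23, -5], "dr": [0, 0, 0], "jaw": 62},
    {"slide": [348.5, 25, 0], "dr": [0, 0, 0], "jaw": 62},
    {"slide": [348.5, 25, 15], "dr": [0, 0, 0], "jaw": 62}
  ]
}}

```text
clock: 9.3
position: [491.1, 27.1, 109.9]
ee_rot: [-0.707, 0.707, -0.001, 0.001]
contact_force: [-0.4, -0.4, -0.6]
gripper_width: 62.2
grasp_force: 0.0
```

Request:
{"method": "step_arm", "body": {
  "motion": [
    {"slide": [-2, 0, 20], "dr": [0, 0, 0], "jaw": 62},
    {"slide": [-2, 0, 42], "dr": [0, 0, 0], "jaw": 62},
    {"slide": [-2, 0, 58], "dr": [0, 0, 0], "jaw": 62},
    {"slide": [-2, 0, 65], "dr": [0, 0, 0], "jaw": 62},
    {"slide": [-2, 0, 67], "dr": [0, 0, 0], "jaw": 60},
    {"slide": [-2, 0, 67], "dr": [0, 0, 0], "jaw": 48},
    {"slide": [-2, 0, 67], "dr": [0, 0, 0], "jaw": 40},
    {"slide": [-2, 0, 67], "dr": [0, 0, 0], "jaw": 38}
  ]
}}

```text
clock: 10.3
position: [491.3, 31.1, 42.7]
ee_rot: [0.708, -0.706, 0.0, -0.0]
contact_force: [-0.4, 0.3, 0.0]
gripper_width: 37.9
grasp_force: 0.0
```

Request:
{"method": "step_arm", "body": {
  "motion": [
    {"slide": [0, 0, 0], "dr": [0, 0, 0], "jaw": 28},
    {"slide": [0, 0, 0], "dr": [0, 0, 0], "jaw": 28},
    {"slide": [0, 0, 0], "dr": [0, 0, 0], "jaw": 28},
    {"slide": [0, 0, 0], "dr": [0, 0, 0], "jaw": 28},
    {"slide": [0, 0, -10], "dr": [0, 0, 0], "jaw": 28},
    {"slide": [0, 0, -35], "dr": [0, 0, 0], "jaw": 28},
    {"slide": [0, 0, -65], "dr": [0, 0, 0], "jaw": 28},
    {"slide": [0, 0, -75], "dr": [0, 0, 0], "jaw": 28}
  ]
}}

```text
clock: 11.3
position: [491.5, 31.3, 118.8]
ee_rot: [0.708, -0.706, 0.0, -0.001]
contact_force: [0.3, 0.7, -2.1]
gripper_width: 32.3
grasp_force: 59.8
```

Request:
{"method": "step_arm", "body": {
  "motion": [
    {"slide": [-35, -3, -5], "dr": [0, 0, 0], "jaw": 28},
    {"slide": [-85, -8, -5], "dr": [0, 0, 0], "jaw": 28},
    {"slide": [-140, -12, -5], "dr": [0, 0, 0], "jaw": 28},
    {"slide": [-195, -16, -5], "dr": [0, 0, 0], "jaw": 28},
    {"slide": [-250, -20, -5], "dr": [0, 0, 0], "jaw": 28},
    {"slide": [-290, -22, -5], "dr": [0, 0, 0], "jaw": 28},
    {"slide": [-304, -23, 0], "dr": [0, 0, 0], "jaw": 28},
    {"slide": [-304, -23, 25], "dr": [0, 0, 0], "jaw": 28}
  ]
}}

```text
clock: 12.3
position: [513.6, 336.4, 92.2]
ee_rot: [0.708, -0.706, -0.0, -0.001]
contact_force: [-0.5, -0.6, -3.0]
gripper_width: 32.1
grasp_force: 59.8
```

Run:
```python
from h import *
import cv2
s=arm.read_state();print(s["position"],s["contact_force"],s["gripper_width"])
i=optics.get_image("scene");a=cv2.resize(i[130:200,155:245],(720,560),interpolation=cv2.INTER_CUBIC)
cv2.imwrite("pics/s5.png",a)
p=s["position"]; z=p[2]-2.8
print(((proj("scene",[[p[0],p[1],z],[p[0],p[1],z-34],[p[0],p[1],z+57],[512.7,334.1,40]])-[155,130]+.5)*8).round())
```

```text
[513.59540287 336.42418913  92.16549265] [-0.54657817 -0.63502496 -2.9717623 ] 32.07427302520898
[[283. 170.]
 [293. 251.]
 [267.  30.]
 [299. 289.]]
```

View pics/s5.png

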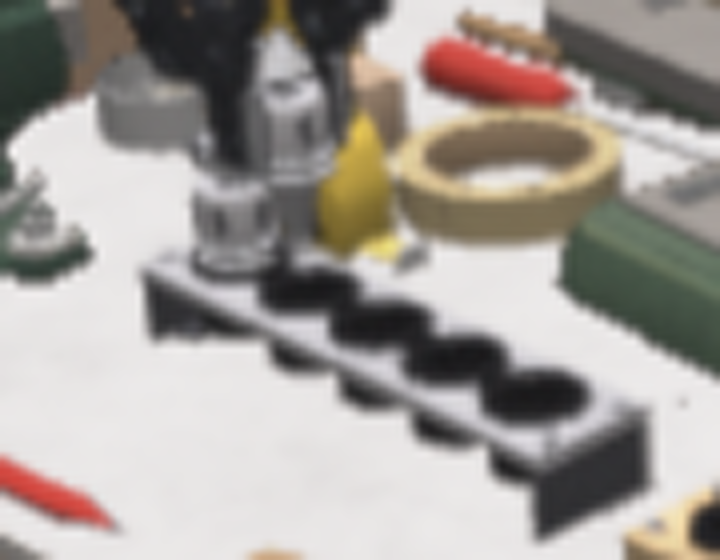

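Tool 2 hangs over pocket 2 (taper about (296,215), pocket mouth (310,290)), clear of tool 1.

Request:
{"method": "step_arm", "body": {
  "motion": [
    {"slide": [1, -0.5, 8], "dr": [0, 0, 0], "jaw": 28},
    {"slide": [1, -0.5, 17], "dr": [0, 0, 0], "jaw": 28},
    {"slide": [1, -0.5, 25], "dr": [0, 0, 0], "jaw": 28},
    {"slide": [1, -0.5, 32], "dr": [0, 0, 0], "jaw": 28},
    {"slide": [1, -0.5, 38], "dr": [0, 0, 0], "jaw": 28},
    {"slide": [1, -0.5, 43], "dr": [0, 0, 0], "jaw": 28},
    {"slide": [1, -0.5, 46], "dr": [0, 0, 0], "jaw": 28},
    {"slide": [1, -0.5, 48], "dr": [0, 0, 0], "jaw": 28}
  ]
}}

```text
clock: 13.35
position: [513.9, 334.1, 44.2]
ee_rot: [0.708, -0.706, 0.0, -0.0]
contact_force: [-0.3, 0.6, -3.1]
gripper_width: 32.1
grasp_force: 59.9
```

Request:
{"method": "step_arm", "body": {
  "motion": [
    {"slide": [0, 0, 1.2], "dr": [0, 0, 0], "jaw": 28},
    {"slide": [0, 0, 1.2], "dr": [0, 0, 0], "jaw": 36},
    {"slide": [0, 0, 1.2], "dr": [0, 0, 0], "jaw": 48},
    {"slide": [0, 0, 1.2], "dr": [0, 0, 0], "jaw": 60},
    {"slide": [0, 0, 0], "dr": [0, 0, 0], "jaw": 62},
    {"slide": [0, 0, -20], "dr": [0, 0, 0], "jaw": 62},
    {"slide": [0, 0, -55], "dr": [0, 0, 0], "jaw": 62},
    {"slide": [0, 0, -80], "dr": [0, 0, 0], "jaw": 62}
  ]
}}

```text
clock: 14.35
position: [514.2, 334.4, 126.0]
ee_rot: [0.708, -0.706, 0.0, -0.001]
contact_force: [1.0, 0.3, 0.2]
gripper_width: 62.3
grasp_force: 0.0
```

Request:
{"method": "step_arm", "body": {
  "motion": [
    {"slide": [35, 2, -5], "dr": [0, 0, 0], "jaw": 62},
    {"slide": [90, 6, -5], "dr": [0, 0, 0], "jaw": 62},
    {"slide": [148, 10, -5], "dr": [0, 0, 0], "jaw": 62},
    {"slide": [206, 13, -5], "dr": [0, 0, 0], "jaw": 62},
    {"slide": [264, 16, -5], "dr": [0, 0, 0], "jaw": 62},
    {"slide": [318, 19, -5], "dr": [0, 0, 0], "jaw": 62},
    {"slide": [350, 21, 0], "dr": [0, 0, 0], "jaw": 62},
    {"slide": [350, 21, 15], "dr": [0, 0, 0], "jaw": 62}
  ]
}}

```text
clock: 15.35
position: [493.8, -18.0, 110.1]
ee_rot: [-0.707, 0.708, -0.001, 0.001]
contact_force: [-0.2, -0.7, -0.4]
gripper_width: 61.9
grasp_force: 0.0
```

Request:
{"method": "step_arm", "body": {
  "motion": [
    {"slide": [-0.5, 0.5, 20], "dr": [0, 0, 0], "jaw": 62},
    {"slide": [-0.5, 0.5, 42], "dr": [0, 0, 0], "jaw": 62},
    {"slide": [-0.5, 0.5, 58], "dr": [0, 0, 0], "jaw": 62},
    {"slide": [-0.5, 0.5, 65], "dr": [0, 0, 0], "jaw": 62},
    {"slide": [-0.5, 0.5, 67], "dr": [0, 0, 0], "jaw": 60},
    {"slide": [-0.5, 0.5, 67], "dr": [0, 0, 0], "jaw": 48},
    {"slide": [-0.5, 0.5, 67], "dr": [0, 0, 0], "jaw": 40},
    {"slide": [-0.5, 0.5, 67], "dr": [0, 0, 0], "jaw": 38}
  ]
}}

```text
clock: 16.35
position: [493.4, -15.4, 42.7]
ee_rot: [0.708, -0.706, 0.0, -0.0]
contact_force: [0.0, -0.7, 0.1]
gripper_width: 38.1
grasp_force: 0.0
```

Request:
{"method": "step_arm", "body": {
  "motion": [
    {"slide": [0, 0, 0], "dr": [0, 0, 0], "jaw": 28},
    {"slide": [0, 0, 0], "dr": [0, 0, 0], "jaw": 28},
    {"slide": [0, 0, 0], "dr": [0, 0, 0], "jaw": 28},
    {"slide": [0, 0, 0], "dr": [0, 0, 0], "jaw": 28},
    {"slide": [0, 0, -10], "dr": [0, 0, 0], "jaw": 28},
    {"slide": [0, 0, -35], "dr": [0, 0, 0], "jaw": 28},
    {"slide": [0, 0, -65], "dr": [0, 0, 0], "jaw": 28},
    {"slide": [0, 0, -75], "dr": [0, 0, 0], "jaw": 28}
  ]
}}

```text
clock: 17.35
position: [493.6, -15.3, 118.7]
ee_rot: [0.708, -0.706, 0.001, -0.001]
contact_force: [0.6, 0.2, -3.0]
gripper_width: 32.1
grasp_force: 59.9
```

Request:
{"method": "step_arm", "body": {
  "motion": [
    {"slide": [-35, -3, -5], "dr": [0, 0, 0], "jaw": 28},
    {"slide": [-85, -7, -5], "dr": [0, 0, 0], "jaw": 28},
    {"slide": [-140, -10, -5], "dr": [0, 0, 0], "jaw": 28},
    {"slide": [-195, -13, -5], "dr": [0, 0, 0], "jaw": 28},
    {"slide": [-250, -16, -5], "dr": [0, 0, 0], "jaw": 28},
    {"slide": [-290, -18, -5], "dr": [0, 0, 0], "jaw": 28},
    {"slide": [-304, -19, 0], "dr": [0, 0, 0], "jaw": 28},
    {"slide": [-304, -19, 25], "dr": [0, 0, 0], "jaw": 28}
  ]
}}

```text
clock: 18.35
position: [511.7, 289.9, 92.2]
ee_rot: [0.708, -0.706, -0.0, -0.001]
contact_force: [1.1, -0.0, -4.2]
gripper_width: 32.6
grasp_force: 59.9
```

Run:
```python
from h import *
import cv2
s=arm.read_state();print(s["position"],s["contact_force"],s["gripper_width"])
i=optics.get_image("scene");a=cv2.resize(i[130:200,155:245],(720,560),interpolation=cv2.INTER_CUBIC)
cv2.imwrite("pics/s6.png",a)
p=s["position"]; z=p[2]-2.8
print(((proj("scene",[[p[0],p[1],z],[p[0],p[1],z-34],[510.9,289.1,40]])-[155,130]+.5)*8).round())
```

```text
[511.74356785 289.91675144  92.1748235 ] [ 1.0694512  -0.00960481 -4.19522347] 32.6482020496445
[[358. 202.]
 [367. 284.]
 [370. 322.]]
```

View pics/s6.png

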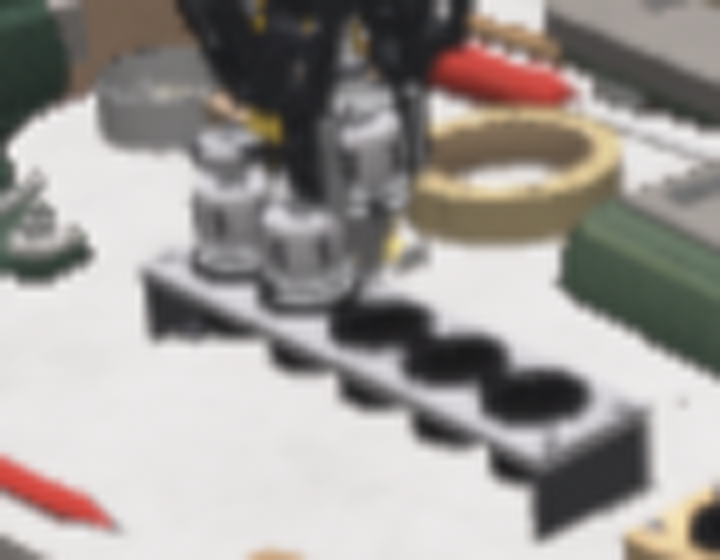

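Tools 1 and 2 are seated, and tool 3 hangs over pocket 3 (taper (370,235), mouth (380,325)).

Request:
{"method": "step_arm", "body": {
  "motion": [
    {"slide": [1, -0.5, 8], "dr": [0, 0, 0], "jaw": 28},
    {"slide": [1, -0.5, 17], "dr": [0, 0, 0], "jaw": 28},
    {"slide": [1, -0.5, 25], "dr": [0, 0, 0], "jaw": 28},
    {"slide": [1, -0.5, 32], "dr": [0, 0, 0], "jaw": 28},
    {"slide": [1, -0.5, 38], "dr": [0, 0, 0], "jaw": 28},
    {"slide": [1, -0.5, 43], "dr": [0, 0, 0], "jaw": 28},
    {"slide": [1, -0.5, 46], "dr": [0, 0, 0], "jaw": 28},
    {"slide": [1, -0.5, 48], "dr": [0, 0, 0], "jaw": 28}
  ]
}}

```text
clock: 19.4
position: [512.0, 287.6, 44.2]
ee_rot: [0.708, -0.706, 0.0, -0.0]
contact_force: [-0.5, 0.8, -2.4]
gripper_width: 32.7
grasp_force: 60.0
```

Request:
{"method": "step_arm", "body": {
  "motion": [
    {"slide": [0, 0, 1.2], "dr": [0, 0, 0], "jaw": 28},
    {"slide": [0, 0, 1.2], "dr": [0, 0, 0], "jaw": 36},
    {"slide": [0, 0, 1.2], "dr": [0, 0, 0], "jaw": 48},
    {"slide": [0, 0, 1.2], "dr": [0, 0, 0], "jaw": 60},
    {"slide": [0, 0, 0], "dr": [0, 0, 0], "jaw": 62},
    {"slide": [0, 0, -20], "dr": [0, 0, 0], "jaw": 62},
    {"slide": [0, 0, -55], "dr": [0, 0, 0], "jaw": 62},
    {"slide": [0, 0, -80], "dr": [0, 0, 0], "jaw": 62}
  ]
}}

```text
clock: 20.4
position: [512.3, 287.8, 126.0]
ee_rot: [0.708, -0.706, 0.0, -0.001]
contact_force: [-0.2, -0.1, -0.4]
gripper_width: 61.7
grasp_force: 0.0
```

Request:
{"method": "step_arm", "body": {
  "motion": [
    {"slide": [35, 2, -5], "dr": [0, 0, 0], "jaw": 62},
    {"slide": [90, 5, -5], "dr": [0, 0, 0], "jaw": 62},
    {"slide": [148, 8, -5], "dr": [0, 0, 0], "jaw": 62},
    {"slide": [206, 11, -5], "dr": [0, 0, 0], "jaw": 62},
    {"slide": [264, 14, -5], "dr": [0, 0, 0], "jaw": 62},
    {"slide": [318, 16, -5], "dr": [0, 0, 0], "jaw": 62},
    {"slide": [348, 17, 0], "dr": [0, 0, 0], "jaw": 62},
    {"slide": [348, 17, 15], "dr": [0, 0, 0], "jaw": 62}
  ]
}}

```text
clock: 21.4
position: [496.0, -62.4, 110.0]
ee_rot: [-0.707, 0.708, -0.001, 0.001]
contact_force: [-0.7, -1.1, 0.5]
gripper_width: 61.9
grasp_force: 0.0
```

Request:
{"method": "step_arm", "body": {
  "motion": [
    {"slide": [0, 0, 20], "dr": [0, 0, 0], "jaw": 62},
    {"slide": [0, 0, 42], "dr": [0, 0, 0], "jaw": 62},
    {"slide": [0, 0, 58], "dr": [0, 0, 0], "jaw": 62},
    {"slide": [0, 0, 65], "dr": [0, 0, 0], "jaw": 62},
    {"slide": [0, 0, 67], "dr": [0, 0, 0], "jaw": 60},
    {"slide": [0, 0, 67], "dr": [0, 0, 0], "jaw": 48},
    {"slide": [0, 0, 67], "dr": [0, 0, 0], "jaw": 40},
    {"slide": [0, 0, 67], "dr": [0, 0, 0], "jaw": 38}
  ]
}}

```text
clock: 22.4
position: [495.9, -60.4, 42.7]
ee_rot: [0.708, -0.706, 0.0, -0.0]
contact_force: [-0.9, -0.4, -0.0]
gripper_width: 38.0
grasp_force: 0.0
```

Request:
{"method": "step_arm", "body": {
  "motion": [
    {"slide": [0, 0, 0], "dr": [0, 0, 0], "jaw": 28},
    {"slide": [0, 0, 0], "dr": [0, 0, 0], "jaw": 28},
    {"slide": [0, 0, 0], "dr": [0, 0, 0], "jaw": 28},
    {"slide": [0, 0, 0], "dr": [0, 0, 0], "jaw": 28},
    {"slide": [0, 0, -10], "dr": [0, 0, 0], "jaw": 28},
    {"slide": [0, 0, -35], "dr": [0, 0, 0], "jaw": 28},
    {"slide": [0, 0, -65], "dr": [0, 0, 0], "jaw": 28},
    {"slide": [0, 0, -75], "dr": [0, 0, 0], "jaw": 28}
  ]
}}

```text
clock: 23.4
position: [496.3, -60.3, 118.7]
ee_rot: [0.708, -0.706, 0.001, -0.001]
contact_force: [-0.9, 0.5, -3.3]
gripper_width: 32.5
grasp_force: 59.9
```

Request:
{"method": "step_arm", "body": {
  "motion": [
    {"slide": [-35, -2, -5], "dr": [0, 0, 0], "jaw": 28},
    {"slide": [-85, -5, -5], "dr": [0, 0, 0], "jaw": 28},
    {"slide": [-140, -8, -5], "dr": [0, 0, 0], "jaw": 28},
    {"slide": [-195, -10, -5], "dr": [0, 0, 0], "jaw": 28},
    {"slide": [-250, -13, -5], "dr": [0, 0, 0], "jaw": 28},
    {"slide": [-290, -15, -5], "dr": [0, 0, 0], "jaw": 28},
    {"slide": [-304, -15, 0], "dr": [0, 0, 0], "jaw": 28},
    {"slide": [-304, -15, 25], "dr": [0, 0, 0], "jaw": 28}
  ]
}}

```text
clock: 24.4
position: [510.3, 244.9, 92.2]
ee_rot: [0.708, -0.706, 0.0, -0.001]
contact_force: [-0.0, -1.0, -3.7]
gripper_width: 32.3
grasp_force: 60.0
```

Run:
```python
from h import *
import cv2
s=arm.read_state();print(s["position"],s["contact_force"],s["gripper_width"])
i=optics.get_image("scene");a=cv2.resize(i[130:200,155:245],(720,560),interpolation=cv2.INTER_CUBIC)
cv2.imwrite("pics/s7.png",a)
```

```text
[510.34700615 244.89444696  92.21172388] [-3.38651309e-03 -1.03610717e+00 -3.66740738e+00] 32.29779976232367
```

View pics/s7.png

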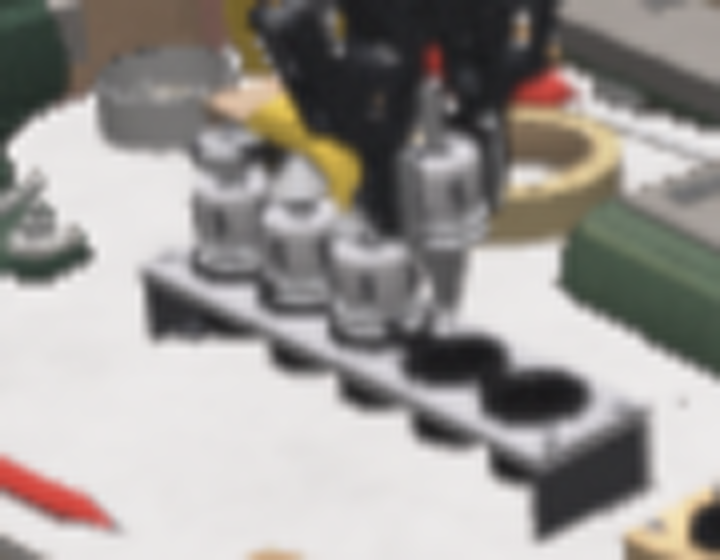

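Tools 1–3 are seated, and tool 4 (taper (448,285)) lines up over pocket 4 at (456,358).

Request:
{"method": "step_arm", "body": {
  "motion": [
    {"slide": [1, 0, 8], "dr": [0, 0, 0], "jaw": 28},
    {"slide": [1, 0, 17], "dr": [0, 0, 0], "jaw": 28},
    {"slide": [1, 0, 25], "dr": [0, 0, 0], "jaw": 28},
    {"slide": [1, 0, 32], "dr": [0, 0, 0], "jaw": 28},
    {"slide": [1, 0, 38], "dr": [0, 0, 0], "jaw": 28},
    {"slide": [1, 0, 43], "dr": [0, 0, 0], "jaw": 28},
    {"slide": [1, 0, 46], "dr": [0, 0, 0], "jaw": 28},
    {"slide": [1, 0, 48], "dr": [0, 0, 0], "jaw": 28}
  ]
}}

```text
clock: 25.45
position: [510.1, 242.6, 44.2]
ee_rot: [0.708, -0.706, 0.0, -0.0]
contact_force: [-0.4, -0.1, -3.9]
gripper_width: 32.3
grasp_force: 60.0
```

Request:
{"method": "step_arm", "body": {
  "motion": [
    {"slide": [0, 0, 1.2], "dr": [0, 0, 0], "jaw": 28},
    {"slide": [0, 0, 1.2], "dr": [0, 0, 0], "jaw": 36},
    {"slide": [0, 0, 1.2], "dr": [0, 0, 0], "jaw": 48},
    {"slide": [0, 0, 1.2], "dr": [0, 0, 0], "jaw": 60},
    {"slide": [0, 0, 0], "dr": [0, 0, 0], "jaw": 62},
    {"slide": [0, 0, -20], "dr": [0, 0, 0], "jaw": 62},
    {"slide": [0, 0, -55], "dr": [0, 0, 0], "jaw": 62},
    {"slide": [0, 0, -85], "dr": [0, 0, 0], "jaw": 62}
  ]
}}

```text
clock: 26.45
position: [510.2, 242.6, 130.6]
ee_rot: [0.708, -0.706, 0.0, -0.0]
contact_force: [0.4, -0.7, 0.9]
gripper_width: 61.9
grasp_force: 0.0
```

Request:
{"method": "step_arm", "body": {
  "motion": [
    {"slide": [30, 0, -20], "dr": [0, 0, 0], "jaw": 62},
    {"slide": [70, 0, -50], "dr": [0, 0, 0], "jaw": 62},
    {"slide": [110, 0, -70], "dr": [0, 0, 0], "jaw": 62},
    {"slide": [150, 0, -80], "dr": [0, 0, 0], "jaw": 62},
    {"slide": [180, 0, -80], "dr": [0, 0, 0], "jaw": 62},
    {"slide": [200, 0, -80], "dr": [0, 0, 0], "jaw": 62},
    {"slide": [200, 0, -80], "dr": [0, 0, 0], "jaw": 62},
    {"slide": [200, 0, -80], "dr": [0, 0, 0], "jaw": 62}
  ]
}}

```text
clock: 27.45
position: [510.6, 43.0, 209.2]
ee_rot: [0.708, -0.706, -0.0, 0.0]
contact_force: [0.4, -0.1, 0.3]
gripper_width: 62.1
grasp_force: 0.0
```

Run:
```python
from h import *
import cv2,numpy as np
f=lambda n,y,x,w,h:cv2.resize(optics.get_image(n)[y:y+50*1,x:x+100],(w,h),interpolation=cv2.INTER_CUBIC)
i=optics.get_image("scene");j=optics.get_image("top")
a=cv2.resize(i[135:195,160:240],(440,330),interpolation=cv2.INTER_CUBIC)
b=cv2.resize(j[167:217,125:225],(440,220),interpolation=cv2.INTER_CUBIC)
c=cv2.resize(i,(352,264),interpolation=cv2.INTER_AREA);d=cv2.resize(j,(352,264))
L=np.vstack([a,b]);Rr=np.vstack([c,d]);Rr=cv2.copyMakeBorder(Rr,0,550-528,0,0,cv2.BORDER_CONSTANT)
cv2.imwrite("pics/f.png",np.hstack([L,Rr]))
```

```text
(no output)
```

View pics/f.png

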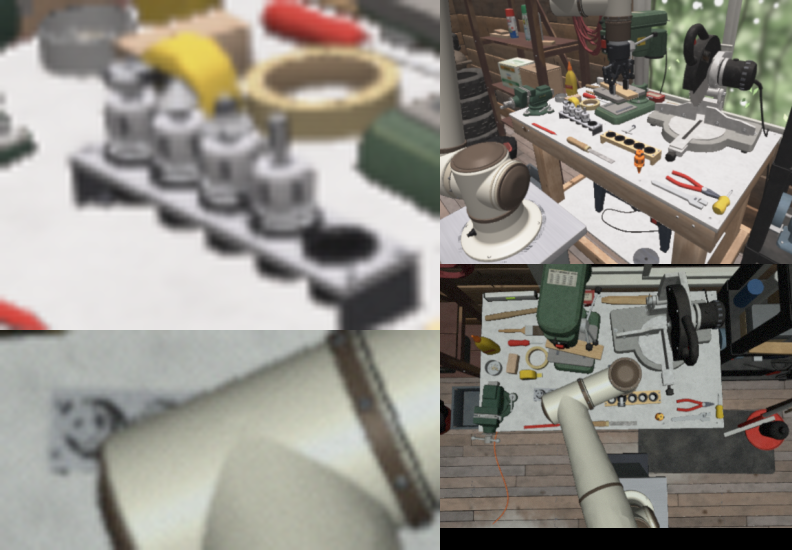

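The final picture shows all four tools upright and seated in pockets 1–4 (surfacing, vee, round-over, straight). Pocket 5 at (338,243) is empty, and the bystanders have not moved.

```bash
python3 -c "
from bench import arm
print(arm.job_done())"
```

```text
the job is handed in; nothing more can be done
None
```

All four toolholders are seated in magazine pockets 1–4 in stand order (surfacing, V-groove, round-over, straight) with pocket 5 left empty; handed in after about 27.5 s of the 93 s allowed.

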